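# Set the stroke screws around a hot-runner distributor

## Task

Set the three tee-headed stroke screws on the round distributor block one after the other, starting with the one beside the lug and going clockwise around the rim as seen from above. Run each screw clockwise until you feel it stop, fully home, then back it off and leave it there before going on to the next: the first by one quarter turn, the second by two quarter turns, the third by one quarter turn. Leave the pillar, the insert block and the spanner alone.

Things in the scene. Friction and masses are not known exactly. Their poses are not given: they have to be found in the camera images.
- block: Round steel distributor block fixed to the table, 230 mm across, 40 thick; a lug 50 wide, 38 high sticks 35 mm out of its rim. Origin: centre of its underside; z up, x to the lug; it may face any way. Three screws stand 80 mm from its centre, 120 degrees apart, in round seats (34 mm across, top 46 mm above the table); a low central boss, 48 mm across, tops at 45 mm.
- screw1: First screw, beside the lug. Blackened steel tee head: an upright flat bar 40 long x 11 thick x 34 mm tall, turning about its axis. Origin on the axis at the underside of the bar; z up, x along the 40 mm towards the end with a small brass dot on top. Right-hand thread, 8 mm a turn: clockwise from above drives it down; a quarter turn back raises it 2 mm. Set it one quarter turn back from home.
- screw2: Second screw, 120 degrees clockwise from the lug seen from above, same make. Home against its hard stop, each screw's origin is 52 mm above the table; which way the bar then points differs for every screw and every time: feel for it. Turning takes about 0.12 N m, the torque jumps at the stop, and a screw stays where it is left. Set it two quarter turns back from home.
- screw3: Third screw, 240 degrees clockwise from the lug seen from above, same make and axes. Every screw starts 0.7 to 1.8 rad (40 to 103 degrees) short of home; backwards, each turns freely for a full turn from home. Set it one quarter turn back from home.
- pillar: Bystander: loose steel guide pillar standing upright, 36 mm across at the foot, 66 mm tall; origin at the centre of its underside. Leave alone.
- insert: Bystander: loose steel insert block 70 x 45 x 22 mm; origin at the centre of its underside. Leave alone.
- spanner: Bystander: loose steel spanner 180 mm long lying flat, 8 mm thick; origin at the middle of its underside. Leave alone.

How it is judged:
By the outcome, as a careful person would: the job done as asked, in the order asked, and still so for the second after the job is handed in, with the robot touching nothing.
It also fails if it takes over 72 s, if anything falls off the work surface, if the arm or the gripper's body presses on something with over 40 N, if the wrist force passes 120 N, or if a joint passes its speed limit or range.

## Robot

A 6-joint arm with a two-finger parallel gripper is mounted at the origin on the work surface. World frame = base frame: x ahead of the robot, y to its left, z up, the work surface at z = 0. Lengths are in m, angles in rad, forces in N, time in s.
With the tool pointing down it reaches from about 0.375 to 0.975 m from the base axis. Payload 3.8 kg.
Tool frame: the origin (TCP) lies midway between the tips of the shut fingers; the grasp point (between the pads) lies 19 mm behind it; z points along the fingers, y is the line along which they close (so a half turn about z gives the same grasp; the last joint's range is limited). The gripper opens to 85 mm and grips with 20 to 120 N. Pads are 22 mm wide; open, the fingers measure 114 mm over their backs; the gripper's body (76 mm by 85 mm) begins 54 mm behind the grasp point. The pads swing forward as they close: fully open they stand 13 mm farther back than shut.
Start: joints at [1.272, 0.264, 1.604, -0, 1.274, -0.037], TCP at [0.175, 0.652, 0.231] pointing down, gripper open.
Joint ranges: [-2.63, 2.63], [-0.94, 2.18], [0.31, 2.57], [-1.31, 4.45], [0, 2.66], [-2.55, 2.55]. Speed limits (rad/s): [2.57, 2.57, 3.14, 3.14, 3.14, 3.14].

## Interface

Orientations are given as a rotation vector (axis times angle).
In Python, from workcell import bot gives the robot as it stands.
- The arm moves only by the tool jog_arm, never from a script. Its argument "motion" is a list of rows, each a list of 5 numbers: the opening, from -1 (shut) to 1 (fully open), then the shift along the tool's x, y, z in mm, then the turn about the tool's z in degrees. In form: [[claw, x, y, z, twist], ...]. A call has 1 to 10 rows; each row shifts and turns the commanded pose from where the row before left it, along the tool's axes as they then stand; what a row does not reach is not made up. A row lasts 1/12 s, in which the tool goes at most 41.7 mm and 7.16 degrees, less where a joint would pass 70% of its speed; a pose out of reach is approached as far as the arm can. A call with a gripper value outside its range is refused whole. The fingers move at their own pace and stop on an object; "force" is the grip in N (left out, the last holds). Time passes only in rows, so rows that do not move let the fingers close. It gives the time, the measured TCP pose, the force, the opening and the grip force at its end, in the units of the state.
- bot.read_state(): the state, without advancing time (a new reading comes with each control period).
- bot.read_camera(name): name is "side" or "top" or "wrist"; returns (picture, depth): 384x512x3 uint8, red, green, blue; 384x512 float32, m along the optical axis (not along the pixel's ray), 0 where there is no reading.
- bot.get_calibration(name): a dict with "vfov" (degrees; the focal length in pixels is half the picture's height over the tangent of half this angle, whatever the lens; pixels are square), "cx", "cy" (the principal point, pixels), "dist" ([k1, k2, p1, p2, k3] as OpenCV has them; the pictures are not rectified), "rvec" (rotation vector, rad) and "tvec" (3), from world to camera coordinates, as OpenCV has them; the wrist camera has in their place "tool_from_camera" (4x4, takes a point from camera to tool coordinates, whose origin is the TCP and whose axes are the flange's). Camera axes: x right, y down, z forward; pixel columns grow to the right and rows downward; lengths in m; the calibration is good to about 2 mm. A picture is of the moment at which its call begins: read the wrist's pose just before it. get_calibration takes no time and is no camera call.
- bot.finish_job(): hands the job in; it is judged then, once.
The state is a dict: "time": time; "q": joint angles; "joint_vel": joint speeds; "joint_torque": joint torques, N m; "tool_pos": TCP position; "tcp_rot": TCP orientation; "wrist_force": force on the tool from outside, world axes, zero at the start; "torque": the same for the moment, N m; "width": opening from 0.0 (shut) to 1.0 (fully open); "grip_force": force on a finger pad.
Only numpy, scipy, OpenCV 4.12 (cv2) and the standard library are available. Lean on these libraries where they do the work, as an engineer would, in place of code of your own. Each camera call takes 0.05 s, during which the arm holds its last target. There are 200 camera calls.

## Working session

There is one attempt and no reset: what is moved stays moved. The work goes in short steps, Python scripts to look and compute and a tool call to move; the robot and the scene stay as the last step left them, time stands still between calls to the robot, and variables do not carry over. Pictures are saved under pics/ and viewed, at most 10 in all, crops included, and the job is handed in when it is done.

Besides the shell and the picture viewer there is one more tool, called after "Request:" as name([rows], argument=value, ...), one row to a line, values as JSON. jog_arm: Moves the arm, as the interface text tells. Its arguments: {"type":"object","properties":{"motion":{"type":"array"},"force":{"type":"number"}},"required":["motion"]}

```bash
mkdir -p pics; ls; cat > h.py <<'E'
import numpy as np, cv2
from workcell import bot
def cal(n):
    c=bot.get_calibration(n); f=192/np.tan(np.radians(c["vfov"])/2)
    K=np.array([[f,0,c["cx"]],[0,f,c["cy"]],[0,0,1.]]); return c,K,np.array(c["dist"],float)
def ext(n,st=None):
    c,K,d=cal(n)
    if "rvec" in c:
        R=cv2.Rodrigues(np.array(c["rvec"],float))[0]; t=np.array(c["tvec"],float).ravel()
        return K,d,R.T,-R.T@t
    T=np.array(c["tool_from_camera"]); Rt=cv2.Rodrigues(np.array(st["tcp_rot"],float))[0]
    return K,d,Rt@T[:3,:3],Rt@T[:3,3]+np.array(st["tool_pos"])
def ray(n,px,z,st=None):
    K,d,R,o=ext(n,st); u=cv2.undistortPoints(np.array(px,float).reshape(-1,1,2),K,d).reshape(-1,2)
    v=np.c_[u,np.ones(len(u))]@R.T; return o+v*((z-o[2])/v[:,2])[:,None]
def proj(n,P,st=None):
    K,d,R,o=ext(n,st); r=cv2.Rodrigues(R.T)[0]
    return cv2.projectPoints(np.array(P,float).reshape(-1,1,3),r,-R.T@o,K,d)[0].reshape(-1,2)
def snap(n,name):
    st=bot.read_state(); im,dp=bot.read_camera(n); np.savez(f"pics/{name}.npz",im=im,dp=dp,pos=st["tool_pos"],rot=st["tcp_rot"])
    cv2.imwrite(f"pics/{name}.png",im[:,:,::-1]); return st,im,dp
E
python3 - <<'E'
from h import *
st,_,_=snap("top","t0"); snap("side","s0")
print(st)
for n in("top","side","wrist"): print(n,bot.get_calibration(n))
E
```

```text
pics
{'time': 0.0, 'q': array([ 1.27211305e+00,  2.64753042e-01,  1.60541376e+00,  6.32141314e-06,
        1.27367582e+00, -3.68916219e-02]), 'joint_vel': array([-0.00120115, -0.00015456, -0.00057132, -0.00041242, -0.00020129,
       -0.00040543]), 'joint_torque': array([ 1.20581917e-03, -5.15128040e+01, -3.67320764e+01,  1.10673059e-04,
        1.31482515e-02,  5.43026744e-06]), 'tool_pos': array([0.17447334, 0.65129229, 0.22994062]), 'tcp_rot': array([-0.4100009 , -3.11433674,  0.0034826 ]), 'wrist_force': array([-0.09773014, -0.50155092,  0.14297957]), 'torque': array([-0.02093076, -0.00061573, -0.00953851]), 'grip_force': 0.0, 'width': 0.99243547211564}
top {'vfov': 52.84684930852132, 'cx': 256.0853994128539, 'cy': 196.76618058815734, 'dist': array([-0.07194974,  0.        ,  0.        ,  0.        ,  0.        ]), 'rvec': array([ 2.18205209, -2.17136659,  0.11703271]), 'tvec': array([-0.01976381,  0.5473206 ,  1.00307515])}
side {'vfov': 47.40936567821127, 'cx': 260.3720763172423, 'cy': 191.8075920862384, 'dist': array([0.03170799, 0.        , 0.        , 0.        , 0.        ]), 'rvec': array([ 2.15007703, -0.33105226,  0.17780093]), 'tvec': array([-0.50654734,  0.14055523,  1.00430616])}
wrist {'vfov': 59.03902466936889, 'cx': 252.07163600423382, 'cy': 196.94978449380153, 'dist': array([-0.04572175,  0.        ,  0.        ,  0.        ,  0.        ]), 'tool_from_camera': array([[-7.22719087e-04, -9.47844287e-01, -3.18732938e-01,
         8.29846865e-02],
       [ 9.99999605e-01, -8.50087829e-04,  2.60506775e-04,
         1.77373884e-03],
       [-5.17870850e-04, -3.18732624e-01,  9.47844526e-01,
        -1.42649941e-01],
       [ 0.00000000e+00,  0.00000000e+00,  0.00000000e+00,
         1.00000000e+00]])}
```

View pics/t0.png

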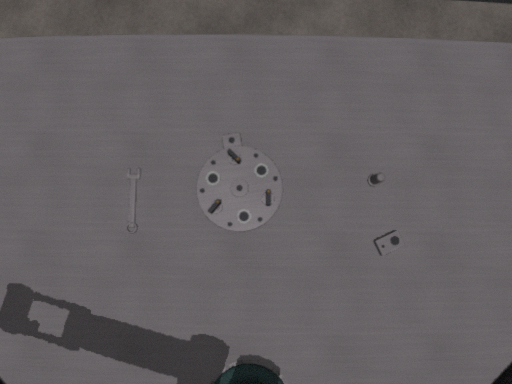

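The top view shows the block at about (239,188) with the lug at (232,139). The screws are at (234,156), (268,198) and (215,206). The spanner is at left (133,200), with the pillar at (376,180) and the insert at (388,243), both clear of the block.

```bash
python3 - <<'E'
from h import *
print(ray("top",[[239,188]],.04),ray("top",[[232,139]],.038),ray("top",[[234,156],[268,198],[215,206]],.086))
print(ray("top",[[376,183],[388,243],[133,200]],.0))
st=bot.read_state(); R=cv2.Rodrigues(st["tcp_rot"])[0]; print(R.round(3))
im=cv2.imread("pics/t0.png")[125:245,185:295]; cv2.imwrite("pics/t0c.png",cv2.resize(im,None,fx=5,fy=5,interpolation=cv2.INTER_CUBIC))
# desired camera spot: tool such that image centre at block centre
K,d,Rc,o=ext("wrist",st); print("cam",o,"looks",Rc[:,2])
E
```

```text
[[0.56907658 0.02818961 0.04      ]] [[0.70135698 0.04821632 0.038     ]] [[ 0.64527307  0.04004219  0.086     ]
 [ 0.53868959 -0.04639273  0.086     ]
 [ 0.51784977  0.08632062  0.086     ]]
[[ 0.59015932 -0.34971232  0.        ]
 [ 0.42474236 -0.37921737  0.        ]
 [ 0.53925408  0.32023324  0.        ]]
[[-0.966  0.259 -0.001]
 [ 0.259  0.966 -0.002]
 [ 0.    -0.002 -1.   ]]
cam [0.09490971 0.67482931 0.37271987] looks [ 0.30738415 -0.08412646 -0.94785955]
```

View pics/t0c.png

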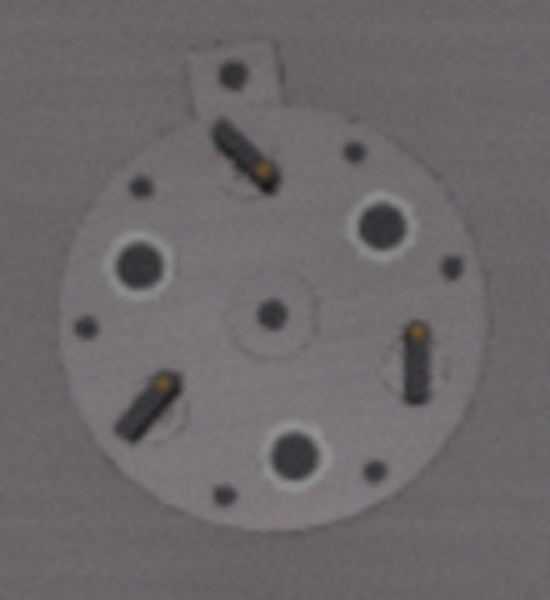

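View pics/s0.png

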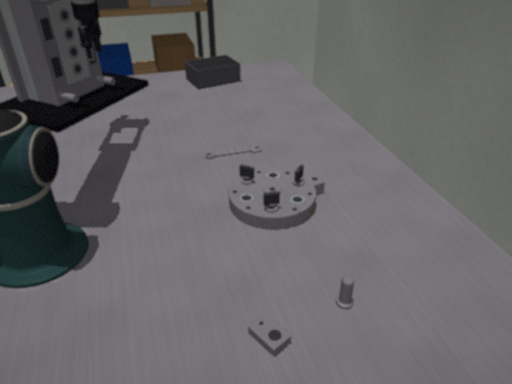

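The crop shows three tee bars with brass dots. Screw1's dot end is at (263,168) on a bar running (220,125) to (275,190). Screw2's dot is at (417,332), at the top end of its bar, and screw3's is at (163,384). The side view confirms the space around the block is free, so I'll move over the block for a wrist view.

Request:
jog_arm([
  [1,-21.7,-20,0,0],
  [1,-21.7,-20,0,0],
  [1,-21.7,-20,0,0],
  [1,-21.7,-20,0,0],
  [1,-21.7,-20,0,0],
  [1,-21.7,-20,0,0],
  [1,-21.7,-20,0,0],
  [1,-21.7,-20,0,0],
  [1,-21.7,-20,0,0],
  [1,-21.7,-20,0,0],
])

```text
time: 0.93
tool_pos: [0.3328, 0.4011, 0.2308]
tcp_rot: [-0.41, -3.114, 0.001]
wrist_force: [0.1, 0.4, 0.8]
width: 1.004
grip_force: 0.0
```

Request:
jog_arm([
  [1,-21.7,-20,0,0],
  [1,-21.7,-20,0,0],
  [1,-21.7,-20,0,0],
  [1,-21.7,-20,0,0],
  [1,-21.7,-20,0,0],
  [1,-21.7,-20,0,0],
  [1,-21.7,-20,0,0],
  [1,-21.7,-20,0,0],
  [1,-21.7,-20,0,0],
  [1,-21.7,-20,0,0],
])

```text
time: 1.77
tool_pos: [0.4906, 0.1518, 0.2309]
tcp_rot: [-0.41, -3.114, 0.0]
wrist_force: [-0.6, 0.7, -0.3]
width: 1.0
grip_force: 0.0
```

Request:
jog_arm([
  [1,-21.7,-20,0,0],
  [1,-21.7,-20,0,0],
  [1,-21.7,-20,0,0],
  [1,-21.7,-20,0,0],
  [1,-21.7,-20,0,0],
  [1,0,0,0,7],
  [1,0,0,0,7],
  [1,0,0,0,7],
  [1,0,0,0,7],
  [1,0,0,0,7],
])

```text
time: 2.6
tool_pos: [0.5689, 0.0284, 0.2306]
tcp_rot: [-1.336, -2.842, 0.001]
wrist_force: [-0.6, -0.8, 0.7]
width: 1.0
grip_force: 0.0
```

Request:
jog_arm([
  [1,0,0,0,7],
  [1,0,0,0,7],
  [1,0,0,0,7],
  [1,0,0,0,7],
  [1,0,0,0,7],
  [1,0,0,0,7],
  [1,0,0,0,7],
  [1,0,0,0,7],
  [1,0,0,0,0],
  [1,0,0,0,0],
])

```text
time: 3.43
tool_pos: [0.569, 0.0286, 0.2308]
tcp_rot: [-2.505, -1.895, 0.001]
wrist_force: [-0.0, 0.3, 0.4]
width: 1.002
grip_force: 0.0
```

```bash
python3 - <<'E'
from h import *
st,_,_=snap("wrist","w0")
R=cv2.Rodrigues(st["tcp_rot"])[0]; print(st["time"],st["q"],st["tool_pos"],R.round(3),st["torque"],st["wrist_force"])
E
```

```text
3.4333 [ 6.55918310e-03  6.65107195e-02  1.83304723e+00 -9.63298013e-06
  1.24286319e+00  2.82419313e-01] [0.56898873 0.02862952 0.23083337] [[ 0.272  0.962 -0.001]
 [ 0.962 -0.272 -0.   ]
 [-0.    -0.001 -1.   ]] [ 0.0571143  -0.03313357  0.06362806] [-0.04537311  0.34981292  0.3598393 ]
```

View pics/w0.png

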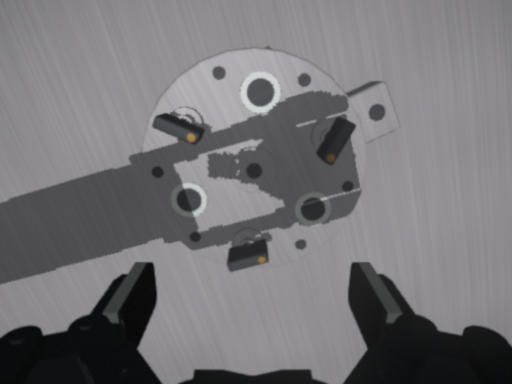

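The wrist view shows the three bars at (336,140), screw1 with its dot at (331,158); (248,254), with its dot at (262,260); and (178,127), with its dot at (191,137). The lug is at (377,112). I'll get the bar tops from the depth image.

```bash
cat >> h.py <<'E'
def bars(name,n="wrist"):
    D=np.load(f"pics/{name}.npz"); st=dict(tool_pos=D["pos"],tcp_rot=D["rot"]); im,dp=D["im"],D["dp"]
    K,d,R,o=ext(n,st); v,u=np.mgrid[:384,:512]; uv=np.c_[u.ravel(),v.ravel()].astype(float)
    x=cv2.undistortPoints(uv.reshape(-1,1,2),K,d).reshape(-1,2)
    P=(o+(np.c_[x,np.ones(len(x))]*dp.reshape(-1,1))@R.T).reshape(384,512,3)
    m=((P[...,2]>.060)&(P[...,2]<.12)&(dp>0)).astype(np.uint8)
    k,l,s,c=cv2.connectedComponentsWithStats(m)
    hsv=cv2.cvtColor(im,cv2.COLOR_RGB2HSV); out=[]
    for i in range(1,k):
        if s[i,4]<60: continue
        Q=P[l==i]
        if np.hypot(*(Q[:,:2].mean(0)-[.569,.028]))>.12: continue
        zt=np.percentile(Q[:,2],95)
        T=(l==i)&(P[...,2]>zt-.004); q=P[T]
        (cx,cy),(w,h),_=r=cv2.minAreaRect((q[:,:2]*1000).astype(np.float32))
        b=cv2.boxPoints(r); e=max((b[1]-b[0],b[2]-b[1]),key=np.linalg.norm)
        dot=(l==i)&(hsv[...,1]>110)&(hsv[...,2]>70)
        dm=P[dot][:,:2].mean(0)*1000 if dot.any() else None
        if dm is not None and e@(dm-[cx,cy])<0: e=-e
        th=np.degrees(np.arctan2(e[1],e[0]))
        print("ctr",round(cx,1),round(cy,1),"size",round(w,1),round(h,1),"z",round(zt*1000,1),"th",round(float(th),1),"dot",dm,dot.sum())
E
python3 - <<'E'
from h import *
bars("w0")
D=np.load("pics/w0.npz"); st=dict(tool_pos=D["pos"],tcp_rot=D["rot"])
print(ray("wrist",[[254,170]],.045,st), ray("wrist",[[377,112]],.038,st))
E
```

```text
ctr 518.9 91.2 size 11.4 40.3 z 89.3 th -38.9 dot [529.67500691  82.60959418] 48
ctr 648.4 43.2 size 40.4 11.4 z 88.4 th -133.4 dot [638.98835682  33.29121307] 32
ctr 542.6 -44.6 size 40.1 11.3 z 88.4 th 1.0 dot [556.12161177 -44.78998511] 28
[[0.5702253  0.03018203 0.045     ]] [[0.7004417  0.05178696 0.038     ]]
```

Request:
jog_arm([
  [0,0,0,0,6.9],
  [0,0,0,0,6.9],
  [0,0,0,0,6.9],
  [0,0,0,0,6.9],
  [0,21.8,16,20,0],
  [0,21.8,16,20,0],
  [0,21.9,16.1,20,0],
  [0,0,0,30,0],
  [0,0,0,30,0],
  [0,0,0,0,0],
], force=40)

```text
time: 4.32
tool_pos: [0.6443, 0.0428, 0.1035]
tcp_rot: [-2.882, -1.239, 0.019]
wrist_force: [-2.1, 0.5, -1.3]
width: 0.503
grip_force: 0.0
```

```bash
python3 - <<'E'
from h import *
st,_,_=snap("wrist","w1"); bars("w1")
R=cv2.Rodrigues(st["tcp_rot"])[0]; print(st["time"],st["q"],st["tool_pos"],R.round(3),st["torque"],st["width"])
E
```

```text
ctr 649.3 43.5 size 40.3 10.6 z 88.0 th -133.5 dot [639.06305901  33.27927283] 82
ctr 628.9 62.4 size 22.3 13.8 z 119.5 th 84.8 dot None 0
ctr 661.9 30.8 size 22.6 13.8 z 119.4 th 8.2 dot None 0
ctr 519.2 91.8 size 12.2 40.7 z 88.6 th -40.8 dot [529.74698981  83.16063825] 64
4.3167 [ 2.78165418e-02  3.20675302e-01  1.77832411e+00 -5.97935012e-05
  1.05560022e+00  7.86211574e-01] [0.64425155 0.04281701 0.10346519] [[ 0.688  0.726 -0.013]
 [ 0.726 -0.688 -0.   ]
 [-0.009 -0.009 -1.   ]] [-0.01570652  0.0192027  -0.04333217] 0.5026136437253501
```

View pics/w1.png

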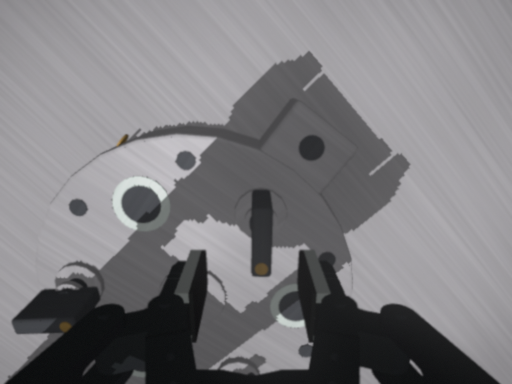

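The bar is centred between the fingers at (261,232) and aligned with them. The pose was still settling when the picture was taken.

Request:
jog_arm([
  [0,0,0,0,0],
  [0,0,0,0,0],
  [0,0,0,15,0],
  [0,0,0,15,0],
  [0,0,0,0,0],
  [0,0,0,0,0],
])

```text
time: 4.87
tool_pos: [0.6498, 0.0429, 0.0829]
tcp_rot: [2.887, 1.238, 0.002]
wrist_force: [-0.0, -0.6, 0.5]
width: 0.499
grip_force: 0.0
```

```bash
cat >> h.py <<'E'
def S():
    st=bot.read_state(); R=cv2.Rodrigues(st["tcp_rot"])[0]
    y=np.degrees(np.arctan2(R[1,1],R[0,1])); print("t",st["time"],"pos",(st["tool_pos"]*1000).round(1),"yang",y.round(2),"q6",np.degrees(st["q"][5]).round(1),"tilt",R[2].round(3),"F",st["wrist_force"].round(1),"M",st["torque"].round(3),"w",round(float(st["width"])*85,1),round(float(st["grip_force"]),1),"tq6",round(float(st["joint_torque"][5]),3))
E
python3 -c "
from h import *
S()"
```

```text
t 4.8667 pos [649.8  42.9  82.9] yang -43.58 q6 45.2 tilt [ 0.001  0.001 -1.   ] F [-0.  -0.6  0.5] M [-0.002  0.02  -0.028] w 42.4 0.0 tq6 -0.004
```

Request:
jog_arm([
  [0,0,0,10,0],
  [0,0,0,10,0],
  [0,0,0,5,0],
  [0,0,0,0,0],
  [-1,0,0,0,0],
  [-1,0,0,0,0],
  [-1,0,0,0,0],
  [-1,0,0,0,0],
  [-1,0,0,0,0],
  [-1,0,0,0,0],
])

```text
time: 5.7
tool_pos: [0.6501, 0.0424, 0.0567]
tcp_rot: [2.886, 1.237, 0.002]
wrist_force: [2.6, -3.0, -1.6]
width: 0.124
grip_force: 39.0
```

```bash
python3 -c "
from h import *
S()"
```

```text
t 5.7 pos [650.1  42.4  56.7] yang -43.6 q6 45.2 tilt [ 0.001  0.002 -1.   ] F [ 2.6 -3.  -1.6] M [-0.542 -0.429 -0.018] w 10.5 39.0 tq6 -0.001
```

Request:
jog_arm([
  [-1,0,0,0.13,6],
  [-1,0,0,0.13,6],
  [-1,0,0,0.13,6],
  [-1,0,0,0.13,6],
  [-1,0,0,0.13,6],
  [-1,0,0,0.09,4],
  [-1,0,0,0,0],
])

```text
time: 6.28
tool_pos: [0.6526, 0.0421, 0.0563]
tcp_rot: [3.122, 0.335, 0.011]
wrist_force: [16.2, -1.3, -6.7]
width: 0.121
grip_force: 38.9
```

```bash
python3 -c "
from h import *
S()"
```

```text
t 6.2833 pos [652.6  42.1  56.3] yang -77.75 q6 79.3 tilt [ 0.007  0.003 -1.   ] F [16.2 -1.3 -6.7] M [-0.304 -2.724  0.176] w 10.3 38.9 tq6 0.706
```

Request:
jog_arm([
  [-1,0,0,0,0],
  [-1,0,0,0,0],
  [-1,0,0,0,0],
  [-1,0,0,0,0],
])

```text
time: 6.62
tool_pos: [0.6525, 0.0421, 0.0563]
tcp_rot: [3.122, 0.339, 0.01]
wrist_force: [7.5, -4.5, -4.9]
width: 0.126
grip_force: 39.9
```

```bash
python3 -c "
from h import *
S()"
```

```text
t 6.6167 pos [652.5  42.1  56.3] yang -77.6 q6 79.2 tilt [ 0.006  0.002 -1.   ] F [ 7.5 -4.5 -4.9] M [-0.921 -0.595 -0.018] w 10.7 39.9 tq6 0.049
```

Request:
jog_arm([
  [-1,0,0,0.07,3],
  [-1,0,0,0.07,3],
])

```text
time: 6.78
tool_pos: [0.6518, 0.0417, 0.0561]
tcp_rot: [3.135, 0.172, 0.008]
wrist_force: [-4.0, -7.0, -2.3]
width: 0.121
grip_force: 43.8
```

```bash
python3 -c "
from h import *
S()"
```

```text
t 6.7833 pos [651.8  41.7  56.1] yang -83.71 q6 85.3 tilt [ 0.005  0.002 -1.   ] F [-4.  -7.  -2.3] M [-1.197  0.463 -0.166] w 10.3 43.8 tq6 -0.639
```

Request:
jog_arm([
  [-1,0,0,0.07,3],
  [-1,0,0,0.07,3],
])

```text
time: 6.95
tool_pos: [0.6514, 0.0414, 0.056]
tcp_rot: [3.139, 0.008, 0.007]
wrist_force: [10.0, -6.1, -3.3]
width: 0.122
grip_force: 42.9
```

```bash
python3 -c "
from h import *
S()"
```

```text
t 6.95 pos [651.4  41.4  56. ] yang -89.71 q6 91.3 tilt [ 0.004  0.002 -1.   ] F [10.  -6.1 -3.3] M [-1.059 -1.957  0.151] w 10.4 42.9 tq6 -0.598
```

Request:
jog_arm([
  [-1,0,0,0.07,3],
  [-1,0,0,0.07,3],
])

```text
time: 7.12
tool_pos: [0.6507, 0.0412, 0.0557]
tcp_rot: [3.135, -0.156, 0.005]
wrist_force: [10.0, -7.5, -2.9]
width: 0.12
grip_force: 43.5
```

```bash
python3 -c "
from h import *
S()"
```

```text
t 7.1167 pos [650.7  41.2  55.7] yang -95.71 q6 97.3 tilt [ 0.003  0.002 -1.   ] F [10.  -7.5 -2.9] M [-1.096 -0.473  0.281] w 10.2 43.5 tq6 -0.517
```

Request:
jog_arm([
  [-1,0,0,0.04,1.5],
  [-1,0,0,0.03,1.5],
  [-1,0,0,0.03,1.5],
  [-1,0,0,0.03,1.5],
])

```text
time: 7.45
tool_pos: [0.6505, 0.0412, 0.0557]
tcp_rot: [3.123, -0.314, 0.004]
wrist_force: [7.2, -7.9, -1.8]
width: 0.122
grip_force: 74.7
```

```bash
python3 -c "
from h import *
S()"
```

```text
t 7.45 pos [650.5  41.2  55.7] yang -101.49 q6 103.1 tilt [ 0.003  0.003 -1.   ] F [ 7.2 -7.9 -1.8] M [-1.205 -0.997  1.145] w 10.4 74.7 tq6 0.795
```

Request:
jog_arm([
  [-1,0,0,0.04,1.5],
  [-1,0,0,0.03,1.5],
  [-1,0,0,0.03,1.5],
  [-1,0,0,0.03,1.5],
])

```text
time: 7.78
tool_pos: [0.6503, 0.0411, 0.0558]
tcp_rot: [3.102, -0.471, 0.004]
wrist_force: [1.9, -5.5, 3.9]
width: 0.122
grip_force: 113.0
```

```bash
python3 -c "
from h import *
S()"
```

```text
t 7.7833 pos [650.3  41.1  55.8] yang -107.27 q6 109.0 tilt [ 0.003  0.003 -1.   ] F [ 1.9 -5.5  3.9] M [-1.073 -0.436  2.313] w 10.4 113.0 tq6 2.007
```

Request:
jog_arm([
  [-1,0,0,0.04,1.5],
  [-1,0,0,0.03,1.5],
  [-1,0,0,0.03,1.5],
  [-1,0,0,0.03,1.5],
])

```text
time: 8.12
tool_pos: [0.6503, 0.041, 0.0558]
tcp_rot: [3.074, -0.626, 0.005]
wrist_force: [0.3, -6.9, 1.0]
width: 0.122
grip_force: 151.1
```

```bash
python3 -c "
from h import *
S()"
```

```text
t 8.1167 pos [650.3  41.   55.8] yang -113.04 q6 114.8 tilt [ 0.004  0.004 -1.   ] F [ 0.3 -6.9  1. ] M [-1.011 -0.237  3.609] w 10.4 151.1 tq6 3.299
```

The stop shows as a linear torque rise from a tool angle of about −96.4°. Backing off to −5.5° gives the quarter turn.

Request:
jog_arm([
  [-1,0,0,-0.13,-6],
  [-1,0,0,-0.13,-6],
  [-1,0,0,-0.13,-6],
  [-1,0,0,-0.13,-6],
  [-1,0,0,-0.13,-6],
  [-1,0,0,-0.13,-6],
  [-1,0,0,-0.14,-6],
  [-1,0,0,-0.14,-6],
  [-1,0,0,-0.14,-6],
])

```text
time: 8.87
tool_pos: [0.6509, 0.0424, 0.0567]
tcp_rot: [3.029, 0.83, 0.005]
wrist_force: [3.7, -2.1, -0.8]
width: 0.126
grip_force: 43.6
```

Request:
jog_arm([
  [-1,0,0,-0.13,-6],
  [-1,0,0,-0.13,-6],
  [-1,0,0,-0.13,-6],
  [-1,0,0,-0.13,-6],
  [-1,0,0,-0.13,-6],
  [-1,0,0,-0.13,-6],
  [-1,0,0,-0.14,-6],
  [-1,0,0,-0.14,-4],
  [-1,0,0,-0.14,-4],
  [-1,0,0,0,-4],
])

```text
time: 9.7
tool_pos: [0.6495, 0.0444, 0.058]
tcp_rot: [-2.324, -2.111, -0.003]
wrist_force: [-0.3, 2.9, 1.9]
width: 0.118
grip_force: 44.0
```

Request:
jog_arm([
  [-1,0,0,0,0],
  [-1,0,0,0,0],
  [-1,0,0,0,0],
])

```text
time: 9.95
tool_pos: [0.6495, 0.0444, 0.0579]
tcp_rot: [-2.329, -2.106, -0.003]
wrist_force: [-0.7, 5.3, 3.7]
width: 0.119
grip_force: 40.3
```

```bash
python3 -c "
from h import *
S()"
```

```text
t 9.95 pos [649.5  44.4  57.9] yang -5.75 q6 7.3 tilt [ 0.002  0.    -1.   ] F [-0.7  5.3  3.7] M [ 1.064  0.159 -0.238] w 10.1 40.3 tq6 -0.239
```

Request:
jog_arm([
  [0,0,0,0,0],
  [0,0,0,0,0],
  [0,0,0,0,0],
  [0,0,0,-15,0],
  [0,0,0,-15,0],
  [0,0,0,-15,0],
  [0,0,0,-15,0],
  [0,0,0,0,-7],
  [0,0,0,0,-7],
  [0,0,0,0,-7],
])

```text
time: 10.78
tool_pos: [0.6493, 0.0424, 0.1174]
tcp_rot: [1.897, 2.504, -0.0]
wrist_force: [-0.9, 0.7, 0.3]
width: 0.503
grip_force: 0.0
```

Request:
jog_arm([
  [0,0,0,0,-7],
  [0,0,0,0,-7],
  [0,0,0,0,-7],
  [0,0,0,0,-7],
  [0,0,0,0,-7],
  [0,0,0,0,-7],
  [0,0,0,0,-7],
  [0,0,0,0,-7],
  [0,0,0,0,-7],
  [0,0,0,0,-7],
])

```text
time: 11.62
tool_pos: [0.6489, 0.0423, 0.1166]
tcp_rot: [-0.118, -3.138, 0.001]
wrist_force: [0.6, -0.3, 0.0]
width: 0.5
grip_force: 0.0
```

Request:
jog_arm([
  [0,0,0,0,-5.7],
  [0,27.2,-21.8,0,0],
  [0,27.2,-21.8,0,0],
  [0,27.2,-21.8,0,0],
  [0,27.2,-21.8,0,0],
  [0,0,0,0,0],
  [0,0,0,0,0],
  [0,0,0,0,0],
])

```text
time: 12.28
tool_pos: [0.5426, -0.0467, 0.1173]
tcp_rot: [-0.028, 3.141, -0.0]
wrist_force: [0.8, -0.4, -0.2]
width: 0.504
grip_force: 0.0
```

```bash
python3 -c "
from h import *
S(); snap('wrist','w2'); bars('w2')"
```

```text
t 12.2833 pos [542.6 -46.7 117.3] yang 91.03 q6 -98.6 tilt [-0.001 -0.    -1.   ] F [ 0.8 -0.4 -0.2] M [ 0.008 -0.079 -0.07 ] w 42.8 0.0 tq6 -0.002
ctr 520.6 89.3 size 12.7 35.0 z 88.8 th -38.7 dot [529.49186497  82.27232685] 100
ctr 541.6 -44.9 size 40.4 11.0 z 88.9 th 0.5 dot [555.85495795 -45.10704948] 93
ctr 645.6 35.7 size 15.2 8.1 z 89.1 th -100.7 dot [645.73802524  30.28644638] 27
```

Request:
jog_arm([
  [0,-25,22,-15,0],
  [0,-25,22,-15,0],
  [0,-25,22,-15,0],
  [0,0,0,0,0],
  [0,0,0,0,0],
  [0,0,0,0,0],
])

```text
time: 12.83
tool_pos: [0.616, 0.0218, 0.1615]
tcp_rot: [0.033, -3.14, 0.001]
wrist_force: [-0.7, -0.5, -0.2]
width: 0.501
grip_force: 0.0
```

```bash
python3 -c "
from h import *
S(); snap('wrist','w3'); bars('w3')"
```

```text
t 12.8333 pos [616.   21.8 161.5] yang 91.2 q6 -91.5 tilt [ 0.001 -0.    -1.   ] F [-0.7 -0.5 -0.2] M [0.018 0.028 0.001] w 42.6 0.0 tq6 0.006
ctr 518.9 91.1 size 11.6 39.3 z 89.3 th -38.3 dot [529.48708626  82.44895369] 96
ctr 541.8 -45.0 size 39.7 11.6 z 88.9 th 0.4 dot [555.92507786 -45.03486241] 92
ctr 647.7 41.9 size 36.7 11.5 z 88.8 th -96.6 dot [646.94369955  29.34234736] 53
```

View pics/w3.png

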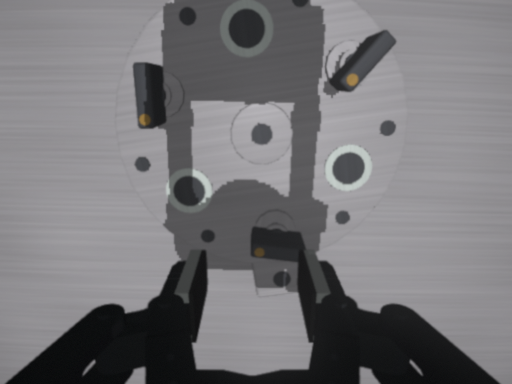

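Screw1's bar lies at −96.6°, with its dot at (260,252). That matches the −96° target. Now screw2.

Request:
jog_arm([
  [0,25,-22,15,0],
  [0,25,-22,15,0],
  [0,25,-20.2,15,0.4],
  [0,0,0,0,0],
  [0,0,0,0,0],
  [0,0,0,20,0],
  [0,0,0,20,0],
  [0,0,0,21,0],
  [0,0,0,0,0],
  [0,0,0,0,0],
])

```text
time: 13.72
tool_pos: [0.5417, -0.0443, 0.0555]
tcp_rot: [0.019, -3.139, -0.001]
wrist_force: [0.4, -0.4, 0.6]
width: 0.503
grip_force: 0.0
```

Request:
jog_arm([
  [0,0,0,0,0],
  [-1,0,0,0,0],
  [-1,0,0,0,0],
  [-1,0,0,0,0],
  [-1,0,0,0,0],
  [-1,0,0,0,0],
  [-1,0,0,0,0],
])

```text
time: 14.3
tool_pos: [0.5438, -0.0471, 0.058]
tcp_rot: [-0.021, 3.138, -0.007]
wrist_force: [0.4, -8.8, 2.4]
width: 0.122
grip_force: 39.0
```

```bash
python3 -c "
from h import *
S()"
```

```text
t 14.3 pos [543.8 -47.1  58. ] yang 90.77 q6 -98.0 tilt [-0.003 -0.004 -1.   ] F [ 0.4 -8.8  2.4] M [-1.401  0.133  0.087] w 10.4 39.0 tq6 0.02
```

Request:
jog_arm([
  [-1,0,-1,0,0],
  [-1,0,-1,0.13,6],
  [-1,0,0,0.13,6],
  [-1,0,0,0.13,6],
  [-1,0,0,0.13,6],
  [-1,0,0,0.13,6],
  [-1,0,0,0.07,3],
  [-1,0,0,0.04,1.5],
  [-1,0,0,0.03,1.5],
  [-1,0,0,0.03,1.5],
])

```text
time: 15.13
tool_pos: [0.544, -0.0482, 0.0572]
tcp_rot: [0.991, 2.976, -0.002]
wrist_force: [5.8, -9.5, 1.7]
width: 0.12
grip_force: 40.8
```

```bash
python3 -c "
from h import *
S()"
```

```text
t 15.1333 pos [544.  -48.2  57.2] yang 53.19 q6 -60.7 tilt [-0.005 -0.    -1.   ] F [ 5.8 -9.5  1.7] M [-1.477 -0.795  0.25 ] w 10.2 40.8 tq6 -0.175
```

Request:
jog_arm([
  [-1,0,0,0.04,1.5],
  [-1,0,0,0.03,1.5],
  [-1,0,0,0.03,1.5],
  [-1,0,0,0.03,1.5],
])

```text
time: 15.47
tool_pos: [0.5434, -0.0479, 0.057]
tcp_rot: [1.145, 2.922, -0.002]
wrist_force: [4.0, -9.4, 3.1]
width: 0.118
grip_force: 41.1
```

```bash
python3 -c "
from h import *
S()"
```

```text
t 15.4667 pos [543.4 -47.9  57. ] yang 47.18 q6 -54.7 tilt [-0.004  0.    -1.   ] F [ 4.  -9.4  3.1] M [-1.412 -0.375  0.207] w 10.0 41.1 tq6 -0.218
```

Request:
jog_arm([
  [-1,0,0,0.04,1.5],
  [-1,0,0,0.03,1.5],
  [-1,0,0,0.03,1.5],
  [-1,0,0,0.03,1.5],
])

```text
time: 15.8
tool_pos: [0.5429, -0.0475, 0.0568]
tcp_rot: [1.298, 2.859, -0.001]
wrist_force: [-5.2, -1.8, 6.2]
width: 0.12
grip_force: 41.5
```

```bash
python3 -c "
from h import *
S()"
```

```text
t 15.8 pos [542.9 -47.5  56.8] yang 41.17 q6 -48.7 tilt [-0.002  0.    -1.   ] F [-5.2 -1.8  6.2] M [-0.611  0.248  0.097] w 10.2 41.5 tq6 -0.232
```

Request:
jog_arm([
  [-1,0,0,0.04,1.5],
  [-1,0,0,0.03,1.5],
  [-1,0,0,0.03,1.5],
  [-1,0,0,0.03,1.5],
])

```text
time: 16.13
tool_pos: [0.5425, -0.0471, 0.0567]
tcp_rot: [1.447, 2.788, -0.001]
wrist_force: [-9.5, 8.3, 7.3]
width: 0.122
grip_force: 42.2
```

```bash
python3 -c "
from h import *
S()"
```

```text
t 16.1333 pos [542.5 -47.1  56.7] yang 35.15 q6 -42.7 tilt [-0.001  0.    -1.   ] F [-9.5  8.3  7.3] M [ 0.928  1.084 -0.081] w 10.3 42.2 tq6 -0.191
```

Request:
jog_arm([
  [-1,0,0,0.04,1.5],
  [-1,0,0,0.03,1.5],
  [-1,0,0,0.03,1.5],
  [-1,0,0,0.03,1.5],
])

```text
time: 16.47
tool_pos: [0.5422, -0.0465, 0.0565]
tcp_rot: [-1.591, -2.709, -0.0]
wrist_force: [-7.9, 8.2, 6.8]
width: 0.119
grip_force: 42.5
```

```bash
python3 -c "
from h import *
S()"
```

```text
t 16.4667 pos [542.2 -46.5  56.5] yang 29.13 q6 -36.7 tilt [ 0.  0. -1.] F [-7.9  8.2  6.8] M [ 1.717  1.39  -0.106] w 10.1 42.5 tq6 -0.162
```

Request:
jog_arm([
  [-1,0,0,0.04,1.5],
  [-1,0,0,0.03,1.5],
  [-1,0,0,0.03,1.5],
  [-1,0,0,0.03,1.5],
])

```text
time: 16.8
tool_pos: [0.5421, -0.0461, 0.0563]
tcp_rot: [-1.73, -2.621, -0.001]
wrist_force: [-3.1, -3.3, 6.4]
width: 0.123
grip_force: 41.6
```

```bash
python3 -c "
from h import *
S()"
```

```text
t 16.8 pos [542.1 -46.1  56.3] yang 23.14 q6 -30.7 tilt [ 0.001  0.    -1.   ] F [-3.1 -3.3  6.4] M [-0.039  0.546  0.308] w 10.5 41.6 tq6 -0.123
```

Request:
jog_arm([
  [-1,0,0,0.04,1.5],
  [-1,0,0,0.03,1.5],
  [-1,0,0,0.03,1.5],
  [-1,0,0,0.03,1.5],
])

```text
time: 17.13
tool_pos: [0.542, -0.0454, 0.0562]
tcp_rot: [-1.865, -2.526, -0.002]
wrist_force: [-6.7, 15.1, 8.2]
width: 0.123
grip_force: 42.5
```

```bash
python3 -c "
from h import *
S()"
```

```text
t 17.1333 pos [542.  -45.4  56.2] yang 17.11 q6 -24.7 tilt [ 0.002  0.    -1.   ] F [-6.7 15.1  8.2] M [ 2.407  0.962 -0.022] w 10.4 42.5 tq6 -0.151
```

Request:
jog_arm([
  [-1,0,0,0.04,1.5],
  [-1,0,0,0.03,1.5],
  [-1,0,0,0.03,1.5],
  [-1,0,0,0.03,1.5],
])

```text
time: 17.47
tool_pos: [0.5421, -0.0448, 0.0561]
tcp_rot: [-1.995, -2.425, -0.003]
wrist_force: [-3.9, 0.4, 7.0]
width: 0.117
grip_force: 41.5
```

```bash
python3 -c "
from h import *
S()"
```

```text
t 17.4667 pos [542.1 -44.8  56.1] yang 11.11 q6 -18.7 tilt [ 0.003  0.    -1.   ] F [-3.9  0.4  7. ] M [0.582 0.495 0.304] w 9.9 41.5 tq6 -0.113
```

Request:
jog_arm([
  [-1,0,0,0.04,1.5],
  [-1,0,0,0.03,1.5],
  [-1,0,0,0.03,1.5],
])

```text
time: 17.72
tool_pos: [0.5423, -0.0443, 0.056]
tcp_rot: [-2.089, -2.344, -0.005]
wrist_force: [-4.0, 16.2, 6.9]
width: 0.121
grip_force: 44.4
```

```bash
python3 -c "
from h import *
S()"
```

```text
t 17.7167 pos [542.3 -44.3  56. ] yang 6.58 q6 -14.2 tilt [ 0.004  0.001 -1.   ] F [-4.  16.2  6.9] M [3.017 0.571 0.089] w 10.3 44.4 tq6 -0.082
```

Request:
jog_arm([
  [-1,0,0,0.04,1.5],
  [-1,0,0,0.03,1.5],
  [-1,0,0,0.03,1.5],
  [-1,0,0,0.03,1.5],
])

```text
time: 18.05
tool_pos: [0.5424, -0.0446, 0.056]
tcp_rot: [-2.205, -2.236, -0.003]
wrist_force: [-3.6, 13.3, 7.7]
width: 0.122
grip_force: 78.2
```

```bash
python3 -c "
from h import *
S()"
```

```text
t 18.05 pos [542.4 -44.6  56. ] yang 0.78 q6 -8.3 tilt [ 0.002  0.    -1.   ] F [-3.6 13.3  7.7] M [2.201 0.493 1.265] w 10.4 78.2 tq6 0.857
```

Request:
jog_arm([
  [-1,0,0,0.04,1.5],
  [-1,0,0,0.03,1.5],
  [-1,0,0,0.03,1.5],
  [-1,0,0,0.03,1.5],
])

```text
time: 18.38
tool_pos: [0.5426, -0.0448, 0.0561]
tcp_rot: [-2.316, -2.122, -0.002]
wrist_force: [-4.1, 7.6, 9.0]
width: 0.119
grip_force: 116.4
```

```bash
python3 -c "
from h import *
S()"
```

```text
t 18.3833 pos [542.6 -44.8  56.1] yang -5.01 q6 -2.4 tilt [ 0.001  0.001 -1.   ] F [-4.1  7.6  9. ] M [1.186 0.554 2.392] w 10.1 116.4 tq6 2.03
```

Request:
jog_arm([
  [-1,0,0,0.04,1.5],
  [-1,0,0,0.03,1.5],
  [-1,0,0,0.03,1.5],
])

```text
time: 18.63
tool_pos: [0.5427, -0.0448, 0.0561]
tcp_rot: [2.395, 2.033, 0.001]
wrist_force: [-3.9, 8.7, 8.6]
width: 0.126
grip_force: 145.1
```

```bash
python3 -c "
from h import *
S()"
```

```text
t 18.6333 pos [542.7 -44.8  56.1] yang -9.35 q6 2.0 tilt [ 0.001  0.001 -1.   ] F [-3.9  8.7  8.6] M [1.437 0.493 3.376] w 10.7 145.1 tq6 2.989
```

Home for screw2 is at a tool angle of about +6.4°. I'll back it off 140° now, regrasp, then do the remaining 56.5°.

Request:
jog_arm([
  [-1,0,0,-0.15,-7],
  [-1,0,0,-0.16,-7],
  [-1,0,0,-0.15,-7],
  [-1,0,0,-0.16,-7],
  [-1,0,0,-0.15,-7],
  [-1,0,0,-0.16,-7],
  [-1,0,0,-0.15,-7],
  [-1,0,0,-0.16,-7],
  [-1,0,0,-0.15,-7],
  [-1,0,0,-0.16,-7],
])

```text
time: 19.47
tool_pos: [0.5422, -0.047, 0.057]
tcp_rot: [0.798, 3.038, -0.001]
wrist_force: [-3.0, -2.5, 4.0]
width: 0.123
grip_force: 45.4
```

Request:
jog_arm([
  [-1,0,0,-0.15,-7],
  [-1,0,0,-0.16,-7],
  [-1,0,0,-0.15,-7],
  [-1,0,0,-0.16,-7],
  [-1,0,0,-0.15,-7],
  [-1,0,0,-0.16,-7],
  [-1,0,0,-0.15,-7],
  [-1,0,0,-0.16,-7],
  [-1,0,0,-0.15,-7],
  [-1,0,0,-0.16,-7],
])

```text
time: 20.3
tool_pos: [0.5417, -0.048, 0.0584]
tcp_rot: [1.089, -2.945, 0.003]
wrist_force: [-5.3, -6.3, 6.3]
width: 0.12
grip_force: 46.1
```

Request:
jog_arm([
  [-1,0,0,0,0],
  [-1,0,0,0,0],
  [-1,0,0,0,0],
])

```text
time: 20.55
tool_pos: [0.5416, -0.0481, 0.0585]
tcp_rot: [1.081, -2.947, 0.003]
wrist_force: [-6.0, -5.0, 6.5]
width: 0.124
grip_force: 40.6
```

```bash
python3 -c "
from h import *
S()"
```

```text
t 20.55 pos [541.6 -48.1  58.5] yang 130.28 q6 -137.7 tilt [ 0.003 -0.001 -1.   ] F [-6.  -5.   6.5] M [-0.972  0.926  0.132] w 10.5 40.6 tq6 0.118
```

Request:
jog_arm([
  [0,0,0,0,0],
  [0,0,0,0,0],
  [0,0,0,0,0],
  [0,0,0,-15,0],
  [0,0,0,-15,0],
  [0,0,0,-15,0],
  [0,0,0,0,7],
  [0,0,0,0,7],
  [0,0,0,0,7],
  [0,0,0,0,7],
])

```text
time: 21.38
tool_pos: [0.5425, -0.0463, 0.1024]
tcp_rot: [-0.325, 3.124, 0.0]
wrist_force: [0.0, 0.4, 0.1]
width: 0.498
grip_force: 0.0
```

```bash
python3 -c "
from h import *
S(); snap('wrist','w4'); bars('w4')"
```

```text
t 21.3833 pos [542.5 -46.3 102.4] yang 101.86 q6 -109.4 tilt [-0.001  0.    -1.   ] F [0.  0.4 0.1] M [ 0.017  0.064 -0.007] w 42.3 0.0 tq6 -1.533
ctr 541.5 -45.3 size 40.3 11.4 z 89.6 th 40.4 dot [552.53989993 -36.23770781] 109
ctr 523.8 86.2 size 12.5 26.4 z 88.8 th -41.7 dot [529.43619002  82.3711657 ] 98
ctr 543.9 -67.1 size 22.4 13.7 z 119.5 th 50.4 dot None 0
ctr 536.4 -16.9 size 23.7 13.8 z 119.5 th 11.6 dot None 0
```

Request:
jog_arm([
  [0,0,0,0,7],
  [0,0,0,0,7],
  [0,0,0,0,7],
  [0,0,0,0,7],
  [0,0,0,0,7],
  [0,0,0,0,7],
  [0,0,0,0,7],
  [0,0,0,0,7],
  [0,0,0,0,7],
  [0,0,0,0,7],
])

```text
time: 22.27
tool_pos: [0.5424, -0.0463, 0.1021]
tcp_rot: [1.522, 2.748, 0.001]
wrist_force: [0.0, -0.0, -0.2]
width: 0.5
grip_force: 0.0
```

Request:
jog_arm([
  [0,0,0,0,7],
  [0,0,0,0,7],
  [0,0,0,0,7],
  [0,0,0,0,7],
  [0,0,0,0,7],
  [0,0,0,0,7],
  [0,0,0,0,7],
  [0,0,0,0,7],
  [0,0,0,0,7],
  [0,0,0,0,7],
])

```text
time: 23.1
tool_pos: [0.5423, -0.0463, 0.1021]
tcp_rot: [-2.823, -1.378, -0.001]
wrist_force: [0.4, -0.3, 0.0]
width: 0.502
grip_force: 0.0
```

Request:
jog_arm([
  [0,0,0,0,7],
  [0,0,0,0,5],
  [0,0,0,0,0],
  [0,0,0,0,0],
  [0,0,0,0,0],
])

```text
time: 23.52
tool_pos: [0.5423, -0.0465, 0.1021]
tcp_rot: [-2.948, -1.085, -0.0]
wrist_force: [-0.1, 0.6, -0.1]
width: 0.498
grip_force: 0.0
```

```bash
python3 -c "
from h import *
S(); snap('wrist','w5'); bars('w5')"
```

```text
t 23.5167 pos [542.3 -46.5 102.1] yang -49.61 q6 42.1 tilt [ 0.  0. -1.] F [-0.1  0.6 -0.1] M [ 0.003 -0.009  0.016] w 42.4 0.0 tq6 -0.013
ctr 526.1 85.4 size 11.3 22.9 z 89.2 th -38.0 dot [529.72409164  82.45382226] 187
ctr 542.8 -44.9 size 40.1 10.7 z 89.6 th 39.9 dot [552.64273477 -36.05485538] 118
ctr 528.6 -25.5 size 22.7 13.4 z 119.5 th 77.8 dot None 0
ctr 558.0 -60.3 size 22.6 13.8 z 119.4 th 2.3 dot None 0
```

Request:
jog_arm([
  [0,0.6,-0.8,15,0],
  [0,0,0,15,0],
  [0,0,0,15,0],
  [-0.5,0,0,0,0],
  [-1,0,0,0,0],
  [-1,0,0,0,0],
  [-1,0,0,0,0],
  [-1,0,0,0,0],
  [-1,0,0,0,0],
  [-1,0,0,0,0],
])

```text
time: 24.4
tool_pos: [0.5429, -0.0468, 0.0572]
tcp_rot: [2.947, 1.081, 0.001]
wrist_force: [2.7, -4.8, -8.6]
width: 0.127
grip_force: 38.9
```

```bash
python3 -c "
from h import *
S()"
```

```text
t 24.4 pos [542.9 -46.8  57.2] yang -49.72 q6 42.3 tilt [-0.     0.003 -1.   ] F [ 2.7 -4.8 -8.6] M [-0.774 -0.519  0.042] w 10.8 38.9 tq6 0.063
```

Request:
jog_arm([
  [-1,0,0,-0.15,-6.3],
  [-1,0,0,-0.14,-6],
  [-1,0,0,-0.13,-6],
  [-1,0,0,-0.13,-6],
  [-1,0,0,-0.13,-6],
  [-1,0,0,-0.13,-6],
  [-1,0,0,-0.13,-6],
  [-1,0,0,-0.13,-6],
  [-1,0,0,-0.1,-4],
  [-1,0,0,-0.08,-4],
])

```text
time: 25.23
tool_pos: [0.5426, -0.0479, 0.0589]
tcp_rot: [2.083, 2.347, -0.004]
wrist_force: [2.1, -18.1, -6.1]
width: 0.128
grip_force: 42.5
```

Request:
jog_arm([
  [-1,0,0,0,0],
  [-1,0,0,0,0],
  [-1,0,0,0,0],
])

```text
time: 25.48
tool_pos: [0.5426, -0.0479, 0.0589]
tcp_rot: [2.088, 2.343, -0.003]
wrist_force: [2.0, -17.3, -5.3]
width: 0.123
grip_force: 40.6
```

```bash
python3 -c "
from h import *
S()"
```

```text
t 25.4833 pos [542.6 -47.9  58.9] yang 6.59 q6 -14.0 tilt [-0.004  0.001 -1.   ] F [  2.  -17.3  -5.3] M [-3.315 -0.325  0.094] w 10.5 40.6 tq6 -0.127
```

Request:
jog_arm([
  [0,0,0,0,0],
  [0,0,0,0,0],
  [0,0,0,0,0],
  [0,0,0,-20,0],
  [0,0,0,-20,0],
  [0,0,0,-20,0],
  [0,0,0,0,-5],
  [0,0,0,0,-5],
  [0,0,0,0,0],
  [0,0,0,0,0],
])

```text
time: 26.32
tool_pos: [0.5424, -0.0453, 0.1188]
tcp_rot: [1.882, 2.515, 0.001]
wrist_force: [-0.2, -0.2, 0.3]
width: 0.5
grip_force: 0.0
```

```bash
python3 -c "
from h import *
S(); snap('wrist','w6'); bars('w6')"
```

```text
t 26.3167 pos [542.4 -45.3 118.8] yang 16.39 q6 -23.8 tilt [-0.     0.001 -1.   ] F [-0.2 -0.2  0.3] M [-0.02   0.064  0.001] w 42.5 0.0 tq6 -0.163
ctr 531.5 76.6 size 7.0 2.3 z 87.9 th 17.7 dot None 0
ctr 648.1 43.2 size 40.1 12.2 z 88.8 th -96.2 dot [646.80054474  29.34718436] 125
ctr 542.1 -44.6 size 11.1 39.9 z 90.8 th 95.6 dot [540.50302715 -31.20190146] 95
```

Request:
jog_arm([
  [0,0,0,0,-7],
  [0,0,0,0,-7],
  [0,0,0,0,-7],
  [0,0,0,0,-7],
  [0,0,0,0,-6.9],
  [0,26,23,0,0],
  [0,26,23,0,0],
  [0,26,23,0,0],
  [0,25.7,23,0,0],
  [0,0,0,0,0],
])

```text
time: 27.2
tool_pos: [0.5171, 0.0958, 0.118]
tcp_rot: [-1.035, -2.964, -0.003]
wrist_force: [-0.0, 0.4, -0.4]
width: 0.5
grip_force: 0.0
```

Request:
jog_arm([
  [0,0,0,0,0],
  [0,0,0,0,0],
  [0,0,0,0,0],
])

```text
time: 27.45
tool_pos: [0.5186, 0.0901, 0.1181]
tcp_rot: [-1.04, -2.964, 0.001]
wrist_force: [0.0, 0.2, -0.2]
width: 0.496
grip_force: 0.0
```

```bash
python3 -c "
from h import *
S(); snap('wrist','w7'); bars('w7')"
```

```text
t 27.45 pos [518.6  90.1 118.1] yang 51.33 q6 -44.2 tilt [-0. -0. -1.] F [ 0.   0.2 -0.2] M [0.028 0.02  0.045] w 42.2 0.0 tq6 0.004
ctr 518.5 92.0 size 10.6 40.3 z 89.1 th -39.2 dot [529.38416139  82.54163033] 89
```

Request:
jog_arm([
  [0,0.6,0.8,20,0.2],
  [0,0,0,20,0],
  [0,0,0,22,0],
  [0,0,0,0,0],
  [-1,0,0,0,0],
  [-1,0,0,0,0],
  [-1,0,0,0,0],
  [-1,0,0,0,0],
  [-1,0,0,0,0],
  [-1,0,0,0,0],
])

```text
time: 28.33
tool_pos: [0.5183, 0.0902, 0.0575]
tcp_rot: [1.043, 2.963, -0.004]
wrist_force: [-3.1, -6.9, 0.6]
width: 0.123
grip_force: 39.0
```

```bash
python3 -c "
from h import *
S()"
```

```text
t 28.3333 pos [518.3  90.2  57.5] yang 51.23 q6 -43.8 tilt [-0.001 -0.002 -1.   ] F [-3.1 -6.9  0.6] M [-1.071  0.435 -0.004] w 10.5 39.0 tq6 -0.007
```

Request:
jog_arm([
  [-1,0,0,0.13,6],
  [-1,0,0,0.13,6],
  [-1,0,0,0.13,6],
  [-1,0,0,0.13,6],
  [-1,0,0,0.13,6],
  [-1,0,0,0.07,3],
  [-1,0,0,0.04,1.5],
  [-1,0,0,0.03,1.5],
  [-1,0,0,0.03,1.5],
  [-1,0,0,0.03,1.5],
])

```text
time: 29.17
tool_pos: [0.5191, 0.0901, 0.0569]
tcp_rot: [1.972, 2.442, -0.002]
wrist_force: [-2.4, 1.7, -0.4]
width: 0.129
grip_force: 41.7
```

```bash
python3 -c "
from h import *
S()"
```

```text
t 29.1667 pos [519.1  90.1  56.9] yang 12.17 q6 -4.8 tilt [-0.003  0.    -1.   ] F [-2.4  1.7 -0.4] M [-0.847  0.246 -0.053] w 11.0 41.7 tq6 -0.261
```

Request:
jog_arm([
  [-1,0,0,0.04,1.5],
  [-1,0,0,0.03,1.5],
  [-1,0,0,0.03,1.5],
  [-1,0,0,0.03,1.5],
])

```text
time: 29.5
tool_pos: [0.5191, 0.0906, 0.0567]
tcp_rot: [2.097, 2.336, -0.001]
wrist_force: [-1.1, -5.4, -0.6]
width: 0.122
grip_force: 41.1
```

```bash
python3 -c "
from h import *
S()"
```

```text
t 29.5 pos [519.1  90.6  56.7] yang 6.16 q6 1.2 tilt [-0.002  0.001 -1.   ] F [-1.1 -5.4 -0.6] M [-1.295  0.183  0.096] w 10.3 41.1 tq6 -0.259
```

Request:
jog_arm([
  [-1,0,0,0.04,1.5],
  [-1,0,0,0.03,1.5],
  [-1,0,0,0.03,1.5],
  [-1,0,0,0.03,1.5],
])

```text
time: 29.83
tool_pos: [0.5192, 0.0912, 0.0566]
tcp_rot: [2.217, 2.223, 0.0]
wrist_force: [-0.3, -6.4, -1.6]
width: 0.124
grip_force: 40.9
```

```bash
python3 -c "
from h import *
S()"
```

```text
t 29.8333 pos [519.2  91.2  56.6] yang 0.15 q6 7.2 tilt [-0.001  0.001 -1.   ] F [-0.3 -6.4 -1.6] M [-1.141  0.129  0.186] w 10.5 40.9 tq6 -0.24
```

Request:
jog_arm([
  [-1,0,0,0.04,1.5],
  [-1,0,0,0.03,1.5],
  [-1,0,0,0.03,1.5],
  [-1,0,0,0.03,1.5],
])

```text
time: 30.17
tool_pos: [0.5194, 0.0918, 0.0565]
tcp_rot: [2.331, 2.104, 0.002]
wrist_force: [-1.1, -6.7, -1.0]
width: 0.128
grip_force: 40.7
```

```bash
python3 -c "
from h import *
S()"
```

```text
t 30.1667 pos [519.4  91.8  56.5] yang -5.86 q6 13.2 tilt [ 0.     0.002 -1.   ] F [-1.1 -6.7 -1. ] M [-1.163  0.13   0.267] w 10.9 40.7 tq6 -0.217
```

Request:
jog_arm([
  [-1,0,0,0.04,1.5],
  [-1,0,0,0.03,1.5],
  [-1,0,0,0.03,1.5],
  [-1,0,0,0.03,1.5],
])

```text
time: 30.5
tool_pos: [0.5198, 0.0923, 0.0564]
tcp_rot: [2.438, 1.979, 0.004]
wrist_force: [-0.8, -3.6, -3.7]
width: 0.123
grip_force: 40.6
```

```bash
python3 -c "
from h import *
S()"
```

```text
t 30.5 pos [519.8  92.3  56.4] yang -11.87 q6 19.2 tilt [ 0.001  0.003 -1.   ] F [-0.8 -3.6 -3.7] M [-0.657  0.119  0.208] w 10.4 40.6 tq6 -0.202
```

Request:
jog_arm([
  [-1,0,0,0.04,1.5],
  [-1,0,0,0.03,1.5],
  [-1,0,0,0.03,1.5],
  [-1,0,0,0.03,1.5],
])

```text
time: 30.83
tool_pos: [0.5203, 0.0928, 0.0563]
tcp_rot: [2.539, 1.848, 0.007]
wrist_force: [5.4, 11.3, -5.5]
width: 0.119
grip_force: 41.6
```

```bash
python3 -c "
from h import *
S()"
```

```text
t 30.8333 pos [520.3  92.8  56.3] yang -17.91 q6 25.2 tilt [ 0.003  0.003 -1.   ] F [ 5.4 11.3 -5.5] M [ 2.381 -0.903 -0.007] w 10.1 41.6 tq6 -0.139
```

Request:
jog_arm([
  [-1,0,0,0.04,1.5],
  [-1,0,0,0.03,1.5],
  [-1,0,0,0.03,1.5],
  [-1,0,0,0.03,1.5],
])

```text
time: 31.17
tool_pos: [0.5209, 0.0932, 0.0563]
tcp_rot: [2.632, 1.713, 0.009]
wrist_force: [4.2, 6.4, -7.0]
width: 0.117
grip_force: 40.4
```

```bash
python3 -c "
from h import *
S()"
```

```text
t 31.1667 pos [520.9  93.2  56.3] yang -23.9 q6 31.2 tilt [ 0.004  0.004 -1.   ] F [ 4.2  6.4 -7. ] M [ 0.753 -0.439  0.106] w 10.0 40.4 tq6 -0.174
```

Request:
jog_arm([
  [-1,0,0,0.04,1.5],
  [-1,0,0,0.03,1.5],
  [-1,0,0,0.03,1.5],
  [-1,0,0,0.03,1.5],
])

```text
time: 31.5
tool_pos: [0.5215, 0.0934, 0.0563]
tcp_rot: [2.718, 1.573, 0.011]
wrist_force: [2.0, -0.6, -6.8]
width: 0.125
grip_force: 39.5
```

```bash
python3 -c "
from h import *
S()"
```

```text
t 31.5 pos [521.5  93.4  56.3] yang -29.89 q6 37.2 tilt [ 0.006  0.004 -1.   ] F [ 2.  -0.6 -6.8] M [-0.224  0.121  0.29 ] w 10.6 39.5 tq6 -0.084
```

Turned 81° with no stop yet, so I'll continue.

Request:
jog_arm([
  [-1,0,0,0.04,1.5],
  [-1,0,0,0.03,1.5],
  [-1,0,0,0.03,1.5],
  [-1,0,0,0.03,1.5],
])

```text
time: 31.83
tool_pos: [0.5223, 0.0936, 0.0563]
tcp_rot: [2.797, 1.429, 0.014]
wrist_force: [1.6, 1.0, -8.9]
width: 0.118
grip_force: 39.0
```

```bash
python3 -c "
from h import *
S()"
```

```text
t 31.8333 pos [522.3  93.6  56.3] yang -35.88 q6 43.2 tilt [ 0.007  0.005 -1.   ] F [ 1.6  1.  -8.9] M [0.009 0.008 0.348] w 10.1 39.0 tq6 -0.052
```

Request:
jog_arm([
  [-1,0,0,0.04,1.5],
  [-1,0,0,0.03,1.5],
  [-1,0,0,0.03,1.5],
  [-1,0,0,0.03,1.5],
])

```text
time: 32.17
tool_pos: [0.5213, 0.0918, 0.0564]
tcp_rot: [2.866, 1.28, 0.008]
wrist_force: [-2.1, -7.1, -2.9]
width: 0.125
grip_force: 40.4
```

```bash
python3 -c "
from h import *
S()"
```

```text
t 32.1667 pos [521.3  91.8  56.4] yang -41.85 q6 49.2 tilt [ 0.004  0.004 -1.   ] F [-2.1 -7.1 -2.9] M [-1.241  0.005 -0.034] w 10.6 40.4 tq6 -0.234
```

Request:
jog_arm([
  [-1,0,0,0.04,1.5],
  [-1,0,0,0.03,1.5],
  [-1,0,0,0.03,1.5],
  [-1,0,0,0.03,1.5],
])

```text
time: 32.5
tool_pos: [0.5212, 0.0912, 0.0562]
tcp_rot: [2.929, 1.129, 0.008]
wrist_force: [3.4, -1.9, -3.1]
width: 0.126
grip_force: 42.5
```

```bash
python3 -c "
from h import *
S()"
```

```text
t 32.5 pos [521.2  91.2  56.2] yang -47.84 q6 55.2 tilt [ 0.004  0.005 -1.   ] F [ 3.4 -1.9 -3.1] M [ 0.084 -0.996  0.244] w 10.7 42.5 tq6 -0.182
```

Request:
jog_arm([
  [-1,0,0,0.04,1.5],
  [-1,0,0,0.03,1.5],
  [-1,0,0,0.03,1.5],
  [-1,0,0,0.03,1.5],
])

```text
time: 32.83
tool_pos: [0.5211, 0.091, 0.0563]
tcp_rot: [2.981, 0.979, 0.007]
wrist_force: [1.7, -4.7, -1.6]
width: 0.127
grip_force: 77.6
```

```bash
python3 -c "
from h import *
S()"
```

```text
t 32.8333 pos [521.1  91.   56.3] yang -53.66 q6 61.1 tilt [ 0.003  0.005 -1.   ] F [ 1.7 -4.7 -1.6] M [-0.877  0.097  1.27 ] w 10.8 77.6 tq6 0.995
```

Request:
jog_arm([
  [-1,0,0,0.04,1.5],
  [-1,0,0,0.03,1.5],
  [-1,0,0,0.03,1.5],
  [-1,0,0,0.03,1.5],
])

```text
time: 33.17
tool_pos: [0.5211, 0.0908, 0.0563]
tcp_rot: [3.026, 0.827, 0.007]
wrist_force: [1.2, -3.9, 0.1]
width: 0.123
grip_force: 114.2
```

```bash
python3 -c "
from h import *
S()"
```

```text
t 33.1667 pos [521.1  90.8  56.3] yang -59.43 q6 66.9 tilt [ 0.003  0.006 -1.   ] F [ 1.2 -3.9  0.1] M [-0.628 -0.097  2.484] w 10.4 114.2 tq6 2.16
```

Request:
jog_arm([
  [-1,0,0,-0.13,-6],
  [-1,0,0,-0.13,-6],
  [-1,0,0,-0.13,-6],
  [-1,0,0,-0.13,-6],
  [-1,0,0,-0.13,-6],
  [-1,0,0,-0.14,-6],
  [-1,0,0,-0.14,-6],
  [-1,0,0,-0.14,-6],
  [-1,0,0,-0.13,-6],
])

```text
time: 33.92
tool_pos: [0.5196, 0.0925, 0.0572]
tcp_rot: [2.327, 2.11, 0.004]
wrist_force: [-2.1, 5.0, 1.0]
width: 0.122
grip_force: 43.2
```

Request:
jog_arm([
  [-1,0,0,-0.13,-6],
  [-1,0,0,-0.13,-6],
  [-1,0,0,-0.13,-6],
  [-1,0,0,-0.13,-6],
  [-1,0,0,-0.13,-6],
  [-1,0,0,-0.14,-6],
  [-1,0,0,-0.14,-6],
  [-1,0,0,-0.07,-3.2],
  [-1,0,0,-0.07,-3],
  [-1,0,0,0,0],
])

```text
time: 34.75
tool_pos: [0.5171, 0.0917, 0.0581]
tcp_rot: [-1.265, -2.872, 0.002]
wrist_force: [-7.4, -0.7, 7.9]
width: 0.12
grip_force: 42.9
```

Request:
jog_arm([
  [-1,0,0,0,0],
  [-1,0,0,0,0],
  [-1,0,0,0,0],
])

```text
time: 35.0
tool_pos: [0.5171, 0.0917, 0.0581]
tcp_rot: [-1.268, -2.871, 0.002]
wrist_force: [-8.2, -1.5, 8.7]
width: 0.119
grip_force: 42.2
```

```bash
python3 -c "
from h import *
S()"
```

```text
t 35.0 pos [517.1  91.7  58.1] yang 42.34 q6 -35.0 tilt [ 0.002 -0.002 -1.   ] F [-8.2 -1.5  8.7] M [-0.086  1.514 -0.179] w 10.1 42.2 tq6 -0.189
```

Request:
jog_arm([
  [0,0,0,0,0],
  [0,0,0,0,0],
  [0,0,0,0,0],
  [0,0,0,-20,0],
  [0,0,0,-20,0],
  [0,0,0,-20,0],
  [0,-20,0,-25,0],
  [0,-30,0,-25,0],
  [0,-30,0,-25,0],
  [0,0,0,0,0],
])

```text
time: 35.83
tool_pos: [0.5802, 0.0298, 0.1989]
tcp_rot: [1.265, 2.86, 0.007]
wrist_force: [1.3, -0.0, 1.2]
width: 0.503
grip_force: 0.0
```

Request:
jog_arm([
  [0,0,0,0,0],
  [0,0,0,0,0],
  [0,0,0,0,0],
  [0,0,0,0,0],
])

```text
time: 36.17
tool_pos: [0.5708, 0.0336, 0.1894]
tcp_rot: [-1.265, -2.872, 0.002]
wrist_force: [-0.3, -0.6, 0.5]
width: 0.499
grip_force: 0.0
```

```bash
python3 -c "
from h import *
S(); snap('wrist','w8'); bars('w8'); snap('top','t1')
a=cv2.imread('pics/w8.png'); b=cv2.imread('pics/t1.png'); cv2.imwrite('pics/end.png',cv2.resize(np.hstack([a,b]),(800,300)))"
```

```text
t 36.1667 pos [570.8  33.6 189.4] yang 42.45 q6 -41.6 tilt [ 0.002 -0.002 -1.   ] F [-0.3 -0.6  0.5] M [-0.055 -0.01   0.026] w 42.4 0.0 tq6 0.002
ctr 518.9 91.7 size 10.9 40.3 z 89.1 th -49.1 dot [528.13089007  81.74743414] 20
ctr 541.8 -44.6 size 11.1 41.0 z 90.9 th 95.3 dot [540.43961407 -31.2697426 ] 52
ctr 648.4 47.8 size 31.3 11.6 z 88.5 th 82.9 dot None 0
```

View pics/end.png

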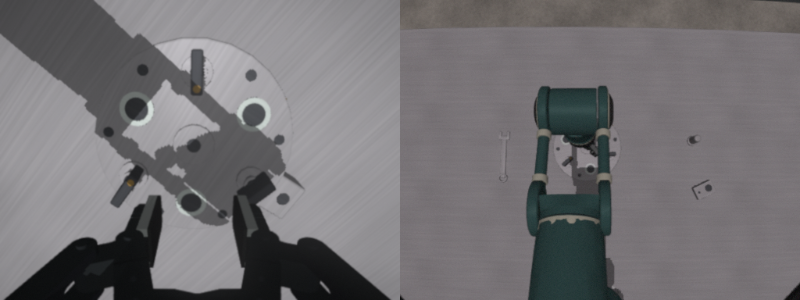

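The final views show screw3 at −49° (target about −48°), screw2 at 95° (target about 96°) and screw1 partly behind a finger at (262,187). The bystanders are where they started. Handing in.

```bash
python3 -c "
from h import *
print(bot.finish_job())"
```

```text
the job is handed in; nothing more can be done
None
```

All three screws were run home in order and backed off 1, 2 and 1 quarter turns, each measured within about 1° of target; the pillar, insert and spanner were left alone, and the job was handed in at about 36 s.

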